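# Set and clamp the length gauge

## Task

Pull the tray of the low grey gauge case out to its stop, then draw the spring-loaded sliding leg out by its cross bar until its pointer stands level with the fin of the index rider. Holding it there, and only there, press the open cam lever fully closed against the leg, and do not let go: the program finishes with the gripper still holding leg and lever at the mark. Do not push the rider, and leave the glue bottle and the tin beside the case where they are.

Things in the scene. Friction and masses are not known exactly. Their poses are not given: they have to be found in the camera images.
- gauge_case: fixed low grey steel case, 200 (x) x 220 (y) x 80 mm high, open at its front; origin at the centre of its underside on the bench; its -x axis points out of the front (roughly to the robot), z up. Offsets below are along its axes. The shut tray hides leg, lever and rider.
- tray (a joint): how far the tray is pulled out along the case's -x, m: 0 shut, 0.130 at its stop; about 1.5 N friction, stays where left. Front panel 8 mm thick, top edge 75 mm above the bench, outer face 108 mm in front of the case's centre when shut; low side walls up to 26 mm above the bench, 100 mm either side of the middle.
- tray_handle (a point): middle of the tray's round bar handle, straight part 100 mm long along y with a post at each end, bar 10 mm thick, 42 mm in front of the panel's outer face (37 mm of free gap behind the bar) and 52 mm above the bench; can be pinched or hooked from above.
- leg: sliding leg in mid-tray: bar 22 mm wide, 36-64 mm above the bench, with a black cross bar at its front end, 10 mm thick in x, y -58 to +64 mm of the leg's middle, 39-65 mm up. Slides out along -x 0 to 60 mm; a spring (1.5-3.3 N) draws it back when let go, even with the lever closed. Open fingers astride the bar behind (+x of) the cross bar draw it out by pushing the cross bar.
- grip (a point): point on the leg where to set the gripper: 12 mm behind the back face of the cross bar, 52 mm above the bench, fingers closing along the case's y; it lies 5 mm left (+y) of the leg's middle, midway between the outer faces of bar and closed lever.
- pointer (a point): tip of the 3 mm thin steel pointer that sticks out of the right (-y) end of the cross bar, at the middle of the bar's thickness.
- mark (a point): top of the thin fin of the index rider, at its edge next to the pointer. The leg is at the mark when pointer and mark have the same x in the case's frame.
- rider: index rider: steel block 16 x 24 mm with a 2.5 mm fin across it, 30 to 46 mm above the bench, on the scale rail along the tray's right side (72 to 96 mm to -y of the leg's middle); clamped tight, preset 20 to 50 mm ahead (-x) of where the pointer starts; not to be pushed. For its place use mark.
- lever (a joint): cam lever angle, rad: 0 to 0.06 open (at the start), 0.32 fully closed, flat along the leg. Stays where left; pressed at its tip towards the leg (-y) it yields at about 12 N: a light touch does not move it, a firm squeeze (30 N or more) between lever tip and the leg's other side closes it.
- lever_tip (a point): axis of the lever's rounded tip (5 mm radius, 22 mm high, centred 51 mm above the bench). Lever 65 mm long on the left (+y) side of the leg, hinged at its rear (+x) end; tip axis 6 mm (closed) to 10 mm (open) behind the cross bar's back face, its outer face 22 mm (closed) to 42 mm (open) left of the leg's middle.
- glue_bottle: loose glue bottle with pointed cap, 58 mm wide, 158 mm high, standing on the bench beside the case; origin at the centre of its underside. Bystander.
- rivet_tin: loose low round tin, 65 mm wide, 27 mm high, on the bench beside the case; origin at the centre of its underside. Bystander.

How it is judged:
By the outcome, as a careful person would: the job done as asked, in the order asked, and still so for the second after the job is handed in, while the arm keeps its last pose, push and grip.
It also fails if it takes over 56 s, if anything falls off the work surface, if the arm or the gripper's body presses on something with over 40 N, if the wrist force passes 120 N, or if a joint passes its speed limit or range.

## Robot

A 7-joint arm with a two-finger parallel gripper is mounted at the origin on a cart in front of the work surface, level with it; the furniture and walls round the work are solid. World frame = base frame: x ahead of the robot, y to its left, z up, the work surface at z = 0. Lengths are in m, angles in rad, forces in N, time in s.
With the tool pointing down it reaches from about 0.4 to 0.9 m from the base axis. Payload 5.6 kg.
Tool frame: the origin (TCP) lies midway between the tips of the shut fingers; the grasp point (between the pads) lies 19 mm behind it; z points along the fingers, y is the line along which they close (so a half turn about z gives the same grasp; the last joint's range is limited). The gripper opens to 92 mm and grips with 3 to 60 N. Pads are 20 mm wide; open, the fingers measure 128 mm over their backs; the gripper's body (75 mm by 189 mm) begins 69 mm behind the grasp point.
Start: joints at [-1.336, 0.468, -0.012, 1.603, 0.006, 1.071, -0.056], TCP at [0.178, 0.625, 0.179] pointing down, gripper open.
Joint ranges: [-2.53, 2.53], [-0.31, 2.02], [-1.57, 1.55], [0.28, 2.44], [-1.29, 4.43], [0.15, 1.84], [-2.92, 2.92]. Speed limits (rad/s): [2.57, 2.57, 3.14, 3.14, 3.14, 3.14, 3.14].

## Interface

Orientations are given as a 3x3 rotation matrix whose columns are the frame's x, y, z axes.
In Python, from station import env, effector, solver, viewer, workorder, search_frame, tip_of gives the robot as it stands. Calls block until the motion is done:
- env.reach(position, orientation): joint-space move of the TCP to a pose.
- env.movel(position, frame=None, rate=0.15): straight line of the TCP; frame=None keeps the orientation; rate is the mean speed in m/s.
- env.goto_joints(angles): joint-space move.
- effector.release() and effector.grasp(squeeze=None): open the fingers fully, or close them until they stop; squeeze is the grip in N (None keeps the last).
- env.pause(seconds).
- solver.inverse_kinematics(position, orientation): joint angles nearest the present ones, or None.
- env.sense(): the state.
- viewer.read_camera(name): name is "scene" or "top" or "wrist"; returns (picture, depth): 420x560x3 uint8, red, green, blue; 420x560 float32, m along the optical axis (not along the pixel's ray), 0 where there is no reading.
- viewer.camera_info(name): a dict with "intrinsics" (3x3 intrinsics, pixels), "eye" and "rotation" of the camera in the world; the wrist camera has in their place "T_tool_cam" (4x4, takes a point from camera to tool coordinates, whose origin is the TCP and whose axes are the flange's). Camera axes: x right, y up, looking along -z (the intrinsics and any distortion apply to the point x, -y, -z); pixel columns grow to the right and rows downward; lengths in m; the calibration is good to about 2 mm. The wrist camera is an equidistant fisheye: a pixel r from the principal point sees the ray r / f radians off the axis. A picture is of the moment at which its call begins: read the wrist's pose just before it. camera_info takes no time and is no camera call.
A pose or a line that the arm cannot do raises env.PlanningError and nothing moves.
- workorder.finish_job(): hands the job in; it is judged then, once.
Trained networks look in the newest picture that a camera, given by its name, has taken for a name from the list of things; names that differ only in an ending like _2 or _b are one class to them, and where a whole thing is asked for, a point or a joint stands for the part that bears it (a point fixed in the world has none). Each returns a list of dicts, best first, with "score" (0 to 1); they miss things now and then, are a little off and sometimes report something else, mostly with a low value. They report only what shows in the picture. A call takes as long as a camera call.
- search_frame(camera, name): "at" ([x, y, z] in m, in world coordinates, good to about 4 mm: the middle of the surface that is visible of it).
- tip_of(camera, name): "at" ([x, y, z] in m, in world coordinates, good to about 4 mm: a listed point, or the origin of a listed thing).
The state is a dict: "t": time; "joint_positions": joint angles; "joint_velocities": joint speeds; "tau": joint torques, N m; "ee_pos": TCP position; "tcp_rot": TCP orientation; "wrist_force": force on the tool from outside, world axes, zero at the start; "moment": the same for the moment, N m; "gripper_width": finger opening in m; "grasp_force": force on a finger pad.
Only numpy, scipy, OpenCV 4.12 (cv2) and the standard library are available. Lean on these libraries where they do the work, as an engineer would, in place of code of your own. Each camera call takes 0.05 s, during which the arm holds its last target. There are 200 camera calls.

## Working session

There is one attempt and no reset: what is moved stays moved. The work goes in short steps, each a Python script; the robot and the scene stay as the last script left them, time stands still between calls to the robot, and variables do not carry over. Pictures are saved under pics/ and viewed, at most 11 in all, crops included, and the job is handed in when it is done.

```bash
mkdir -p pics; ls
cat > h.py <<'E'
import numpy as np, cv2
from station import env, effector, solver, viewer, workorder, search_frame, tip_of
def snap(cam,fn):
    p,d=viewer.read_camera(cam); cv2.imwrite('pics/'+fn,p[:,:,::-1]); return p,d
def show(s=None):
    s=s or env.sense(); print('t',round(s['t'],2),'tcp',np.round(s['ee_pos'],4),'F',np.round(s['wrist_force'],1),'w',round(s['gripper_width'],4),'g',np.round(s['grasp_force'],1))
def cloud(cam,d):
    """world points per pixel for the pinhole cameras"""
    c=viewer.camera_info(cam); K=np.array(c['intrinsics'])
    v,u=np.mgrid[:d.shape[0],:d.shape[1]]
    P=np.stack([(u-K[0,2])/K[0,0]*d,-(v-K[1,2])/K[1,1]*d,-d],-1)
    return P@np.array(c['rotation']).T+np.array(c['eye'])
E
python3 - <<'E'
from h import *
show(); print(np.round(env.sense()['tcp_rot'],3))
for c in ('top','scene'):
    p,d=snap(c,c+'0.png'); print(viewer.camera_info(c).keys(), np.round(viewer.camera_info(c)['eye'],3))
    np.save(c+'_d.npy',d)
    for n in ('gauge_case','tray_handle','glue_bottle','rivet_tin'):
        print(c,n,[(round(r['score'],2),np.round(r['at'],4)) for r in tip_of(c,n)[:2]])
a,b=cv2.imread('pics/top0.png'),cv2.imread('pics/scene0.png')
E
```

```text
pics
t 0.0 tcp [0.1781 0.6244 0.1777] F [-0.4  0.2 -0. ] w 0.0918 g 0.0
[[-0.962  0.274 -0.   ]
 [ 0.274  0.962 -0.002]
 [-0.    -0.002 -1.   ]]
dict_keys(['intrinsics', 'eye', 'rotation']) [ 0.433 -0.308  0.918]
top gauge_case [(0.59, array([ 0.5538, -0.489 , -0.0009]))]
top tray_handle [(0.94, array([ 0.4457, -0.3565,  0.0523]))]
top glue_bottle [(0.58, array([ 0.6113, -0.2839,  0.0019]))]
top rivet_tin [(0.7, array([ 0.527 , -0.1934, -0.0043]))]
dict_keys(['intrinsics', 'eye', 'rotation']) [0.276 0.203 0.732]
scene gauge_case [(0.73, array([ 5.547e-01, -4.855e-01,  2.000e-04]))]
scene tray_handle [(0.98, array([ 0.4479, -0.3537,  0.05  ]))]
scene glue_bottle [(0.69, array([ 0.6105, -0.2795, -0.0035]))]
scene rivet_tin [(0.78, array([ 0.5237, -0.1936, -0.0008]))]
```

View pics/top0.png

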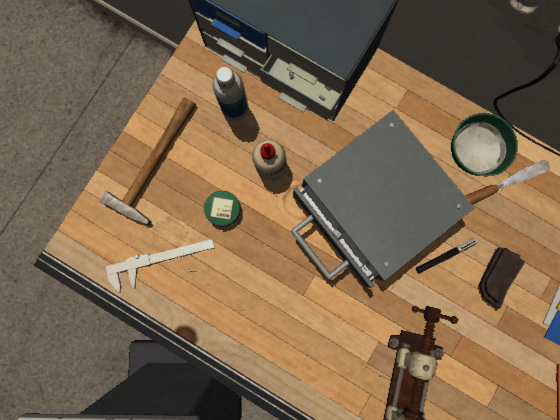

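View pics/scene0.png

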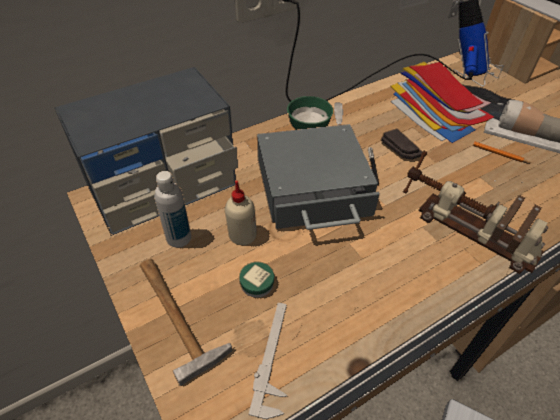

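Run:
```python
from h import *
for c in ('top','scene'):
    W=cloud(c,np.load(c+'_d.npy')).reshape(-1,3)
    for z0,z1 in((.072,.084),(.045,.06)):
        m=(W[:,2]>z0)&(W[:,2]<z1)&(W[:,1]<-.2)&(W[:,0]>.3)
        q=W[m]; r=cv2.minAreaRect(q[:,:2].astype(np.float32)); print(c,z0,m.sum(),r,np.median(q[:,2]))
    m=(W[:,2]>.03)&(W[:,1]<-.2);
```

```text
top 0.072 17435 ((0.6362400650978088, -0.4338033199310303), (0.561316192150116, 0.448367714881897), 58.2615852355957) 0.07945870359505025
top 0.045 2380 ((0.6394398808479309, -0.4367789924144745), (0.5849970579147339, 0.4496299624443054), 57.36928176879883) 0.05407196782006585
scene 0.072 9303 ((0.49663472175598145, -0.6645618081092834), (1.3253624439239502, 0.44730013608932495), 60.01829147338867) 0.07971339828632096
scene 0.045 4440 ((0.4948105216026306, -0.6617932319641113), (1.323157787322998, 0.45330268144607544), 60.02459716796875) 0.05318819801062935
```

```bash
cat >> h.py <<'E'
def comp(W,u,v,z0,z1):
    m=((W[...,2]>z0)&(W[...,2]<z1)).astype(np.uint8)
    m=cv2.morphologyEx(m,cv2.MORPH_OPEN,np.ones((3,3)))if z0>.07 else m
    _,L=cv2.connectedComponents(m); return W[(L==L[v,u])&(m>0)]
E
python3 - <<'E'
from h import *
for c,(u,v) in (('top',(388,195)),('scene',(315,160))):
    W=cloud(c,np.load(c+'_d.npy')); q=comp(W,u,v,.0765,.086)
    r=cv2.minAreaRect(q[:,:2].astype(np.float32)); print(c,len(q),r,np.median(q[:,2]),[np.round(x,3) for x in cv2.boxPoints(r)])
W=cloud('top',np.load('top_d.npy'))
u,v=318,258
for z0,z1 in((.045,.062),):
    m=(W[...,2]>z0)&(W[...,2]<z1); s=np.zeros_like(m); s[215:285,285:350]=1
    q=W[m&s]; r=cv2.minAreaRect(q[:,:2].astype(np.float32)); print(len(q),r,q[:,2].max())
E
```

```text
top 14442 ((0.5529695749282837, -0.48719269037246704), (0.2199932485818863, 0.20055297017097473), 39.05043029785156) 0.07968857257754475 [array([ 0.404, -0.479], dtype=float32), array([ 0.531, -0.634], dtype=float32), array([ 0.702, -0.496], dtype=float32), array([ 0.575, -0.34 ], dtype=float32)]
scene 6383 ((0.55379718542099, -0.48449063301086426), (0.22042778134346008, 0.204562246799469), 39.01692199707031) 0.08008313538291534 [array([ 0.404, -0.474], dtype=float32), array([ 0.533, -0.633], dtype=float32), array([ 0.704, -0.495], dtype=float32), array([ 0.575, -0.336], dtype=float32)]
661 ((0.4593358635902405, -0.3718601167201996), (0.10985839366912842, 0.04731675982475281), 39.06681823730469) 0.0618076301288043
```

```bash
cat >> h.py <<'E'
C0=np.array([.5533,-.486,0]); ex=np.array([.630,-.7766,0]); ex/=np.linalg.norm(ex); ey=np.array([-ex[1],ex[0],0]); ez=np.array([0,0,1.])
def w(x,y,z): return C0+x*ex+y*ey+z*ez
def cs(p): p=np.asarray(p)-C0; return np.array([p@ex,p@ey,p[2]])
RA=np.stack([-ex,ey,-ez],1)   # tool y = case y
RB=np.stack([ex,-ey,-ez],1)
def say(cam,n,k=2):
    for r in tip_of(cam,n)[:k]: print(cam,n,round(r['score'],2),'case mm',np.round(1e3*cs(r['at']),1))
E
python3 - <<'E'
from h import *
for c in('top','scene'):
    W=cloud(c,np.load(c+'_d.npy')).reshape(-1,3); W=W[(W[:,2]>.12)&(np.hypot(W[:,0],W[:,1])<.95)&(W[:,0]>0)]
    a=np.degrees(np.arctan2(W[:,1],W[:,0]))
    for k in range(-60,80,10):
        m=(a>=k)&(a<k+10)
        if m.any(): print(c,k,m.sum(),np.round(np.hypot(*W[m,:2].T).min(),3),np.round(W[m,2].max(),3))
for x in(-.148,-.26):
  for R in(RA,RB):
    q=[solver.inverse_kinematics(w(x,0,z),R) for z in(.27,.035)]
    print(x,[None if k is None else np.round(k,2) for k in q])
E
```

```text
top -50 219 0.932 0.326
top -40 945 0.531 0.918
top -30 8746 0.662 0.219
top -20 3917 0.725 0.218
top -10 6 0.857 0.165
scene -50 136 0.93 0.323
scene -30 5680 0.662 0.218
scene -20 7110 0.724 0.218
scene -10 57 0.856 0.216
scene 30 968 0.343 0.732
-0.148 [array([ 0.11,  0.32,  0.66,  1.68, -0.21,  1.21,  1.5 ]), array([ 0.13,  0.63,  0.66,  1.89, -0.52,  0.8 ,  1.75])]
-0.148 [array([-0.29,  0.59,  1.36,  1.7 , -0.59,  1.35, -1.29]), array([-0.14,  0.85,  1.11,  1.9 , -0.92,  1.01, -1.07])]
-0.26 [array([-0.04,  0.08,  0.65,  1.92, -0.05,  1.16,  1.31]), array([-0.03,  0.49,  0.73,  2.15, -0.51,  0.68,  1.73])]
-0.26 [array([-0.67,  0.19,  1.41,  1.94, -0.2 ,  1.18, -1.64]), array([-0.29,  0.68,  1.12,  2.16, -0.85,  0.85, -1.09])]
```

Run:
```python
from h import *
s=env.sense(); p=np.array(s['ee_pos']); 
effector.grasp(10)
env.movel(p+[0.02,-.02,.1],rate=.3)
env.reach(w(-.26,0,.26),RA); show()
p,d=snap('wrist','w1.png'); say('wrist','tray_handle'); say('top','tray_handle') if 0 else None
viewer.read_camera('top'); say('top','tray_handle')
```

```text
t 5.53 tcp [ 0.3901 -0.2835  0.2599] F [-0.3  0.3 -0.5] w 0.0003 g 0.0
wrist tray_handle 0.86 case mm [-171.9   -4.3   51.2]
top tray_handle 0.58 case mm [-166.6    1.3   47.6]
```

View pics/w1.png

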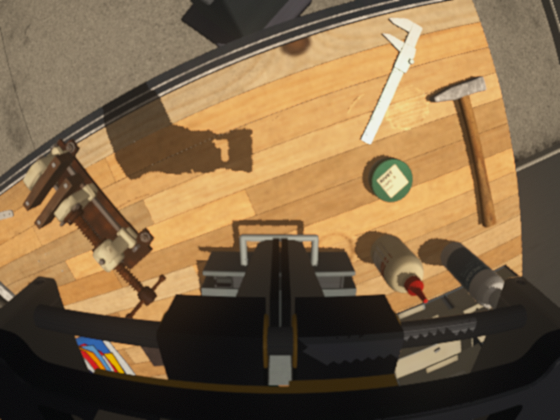

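Run:
```python
from h import *
env.movel(w(-.146,0,.14),rate=.25)
env.movel(w(-.146,0,.038),rate=.15); show()
env.movel(w(-.158,0,.038),rate=.1);show()
env.movel(w(-.255,0,.038),rate=.1);show()
x=-.255
while x>-.28:
    x-=.002; env.movel(w(x,0,.038),rate=.05); s=env.sense(); f=np.array(s['wrist_force'])@ex
    print(round(x,3),round(f,1))
    if f>8: break
show(); print(cs(env.sense()['ee_pos']))
```

```text
t 7.37 tcp [ 0.4619 -0.3731  0.0391] F [-1.5  0.4  0.1] w 0.0008 g 0.0
t 7.63 tcp [ 0.4543 -0.3633  0.039 ] F [ 0.6 -0.2  0.3] w 0.0002 g 0.0
t 8.75 tcp [ 0.3932 -0.2886  0.0382] F [-0.2 -0.1 -0.4] w 0.0003 g 0.0
-0.257 0.1
-0.259 0.1
-0.261 -0.5
-0.263 0.1
-0.265 0.6
-0.267 -0.2
-0.269 -0.1
-0.271 -0.0
-0.273 -0.8
-0.275 1.0
-0.277 -0.1
-0.279 -0.0
-0.281 0.2
t 12.0 tcp [ 0.3762 -0.2677  0.038 ] F [ 0.4  0.1 -0.4] w 0.0003 g 0.0
[-2.81138071e-01 -3.14603852e-06  3.79917883e-02]
```

Run:
```python
from h import *
p,d=snap('top','t2.png'); say('top','tray_handle'); say('top','leg');say('top','mark')
np.save('d2.npy',d)
```

```text
top tray_handle 0.71 case mm [-168.7   -1.9   51.6]
top tray_handle 0.67 case mm [-122.3  176.6    1. ]
```

View pics/t2.png

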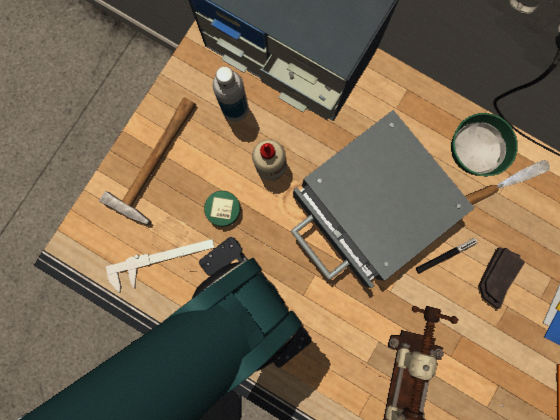

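Run:
```python
from h import *
p,d=snap('scene','s2.png'); say('scene','tray_handle'); W=cloud('scene',d)
q,_=viewer.read_camera('wrist'); say('wrist','tray_handle')
cv2.imwrite('pics/both.png',np.hstack([cv2.resize(p[80:360,180:460],(400,400)),cv2.resize(q[150:430,130:430],(400,400))])[:,:,::-1])
d2=np.load('d2.npy');W=cloud('top',d2); 
for u,v in((313,255),(318,262),(330,240),(300,240),(325,275)): print(u,v,np.round(1e3*cs(W[v,u])))
```

```text
scene tray_handle 0.71 case mm [-168.2   -1.7   51.9]
wrist tray_handle 0.8 case mm [-169.4   -3.2   51. ]
313 255 [-166.   -5.   58.]
318 262 [-167.  -19.   56.]
330 240 [-124.   -3.   35.]
300 240 [-168.   30.   55.]
325 275 [-171.  -45.   53.]
```

View pics/both.png

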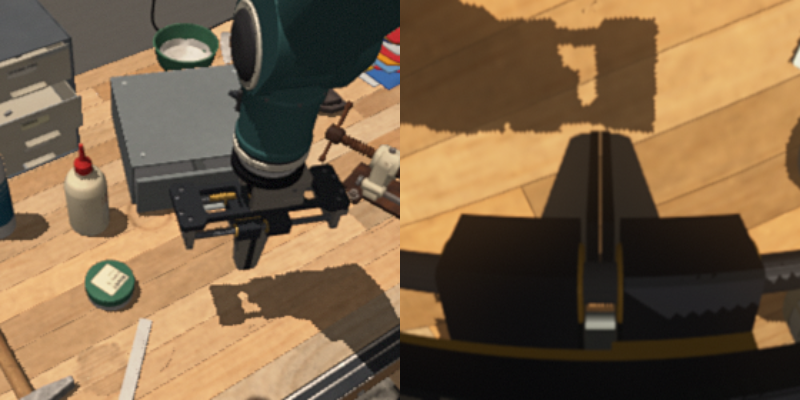

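Run:
```python
from h import *
env.movel(w(-.27,0,.09),rate=.2)
env.movel(w(-.146,0,.09),rate=.25)
env.movel(w(-.146,0,.03),rate=.15); show()
p,_=viewer.read_camera('scene')
env.movel(w(-.170,0,.03),rate=.05);show()
q,_=viewer.read_camera('scene'); say('scene','tray_handle')
cv2.imwrite('pics/both2.png',np.hstack([cv2.resize(p[100:300,230:430],(400,400)),cv2.resize(q[100:300,230:430],(400,400))])[:,:,::-1])
print(cs(env.sense()['ee_pos']))
```

```text
t 14.02 tcp [ 0.4612 -0.3724  0.0304] F [-0.5 -1.1  0.1] w 0.0001 g 0.0
t 14.7 tcp [ 0.4464 -0.354   0.0302] F [-0.3 -1.1  0.5] w 0.0007 g 0.0
scene tray_handle 0.95 case mm [-167.9   -0.    52.5]
[-1.69665314e-01  5.45098154e-05  3.00964893e-02]
```

View pics/both2.png

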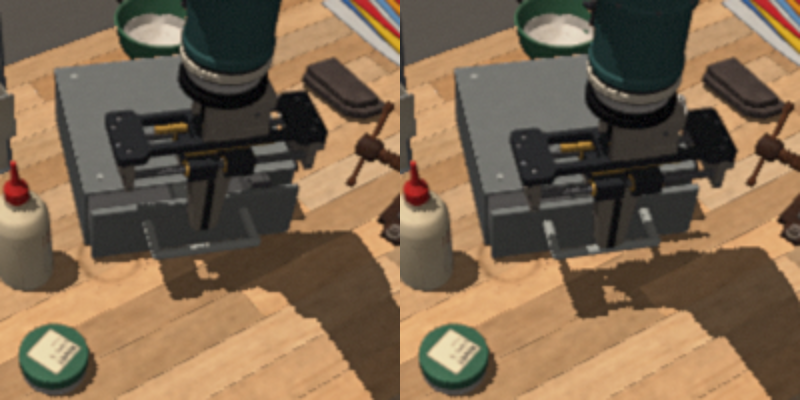

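Run:
```python
from h import *
p,d=snap('scene','s3.png'); W=cloud('scene',d); c=viewer.camera_info('scene');K=np.array(c['intrinsics'])
def pix(P):
    q=np.array(c['rotation']).T@(P-np.array(c['eye'])); return K[0,2]+K[0,0]*q[0]/-q[2], K[1,2]-K[1,1]*q[1]/-q[2]
for P in((-.17,0,.03),(-.169,0,.052),(-.169,.05,.052),(-.169,-.05,.052)): print(P,np.round(pix(w(*P))))
u=int(pix(w(-.17,0,.05))[0])
for v in range(180,234,3): print(v,[tuple(np.round(1e3*cs(W[v,k])).astype(int)) for k in(u-22,u,u+4,u+20)])
```

```text
(-0.17, 0, 0.03) [332. 231.]
(-0.169, 0, 0.052) [333. 224.]
(-0.169, 0.05, 0.052) [308. 227.]
(-0.169, -0.05, 0.052) [358. 221.]
180 [(np.int64(-68), np.int64(23), np.int64(78)), (np.int64(-190), np.int64(21), np.int64(196)), (np.int64(-192), np.int64(15), np.int64(198)), (np.int64(-192), np.int64(-14), np.int64(193))]
183 [(np.int64(-193), np.int64(60), np.int64(199)), (np.int64(-194), np.int64(22), np.int64(194)), (np.int64(-193), np.int64(15), np.int64(191)), (np.int64(-185), np.int64(-18), np.int64(178))]
186 [(np.int64(-191), np.int64(59), np.int64(190)), (np.int64(-187), np.int64(19), np.int64(179)), (np.int64(-186), np.int64(11), np.int64(176)), (np.int64(-192), np.int64(-16), np.int64(178))]
189 [(np.int64(-95), np.int64(29), np.int64(80)), (np.int64(-195), np.int64(21), np.int64(179)), (np.int64(-195), np.int64(14), np.int64(179)), (np.int64(-198), np.int64(-14), np.int64(177))]
192 [(np.int64(-100), np.int64(30), np.int64(77)), (np.int64(-201), np.int64(22), np.int64(178)), (np.int64(-201), np.int64(15), np.int64(177)), (np.int64(-201), np.int64(-14), np.int64(173))]
195 [(
[... 1762 characters left out ...]
.int64(-179), np.int64(5), np.int64(70)), (np.int64(-179), np.int64(-3), np.int64(68)), (np.int64(-171), np.int64(-39), np.int64(53))]
225 [(np.int64(-167), np.int64(45), np.int64(55)), (np.int64(-171), np.int64(1), np.int64(52)), (np.int64(-173), np.int64(-6), np.int64(52)), (np.int64(-138), np.int64(-57), np.int64(1))]
228 [(np.int64(-171), np.int64(45), np.int64(51)), (np.int64(-138), np.int64(-13), np.int64(0)), (np.int64(-141), np.int64(-21), np.int64(1)), (np.int64(-145), np.int64(-55), np.int64(0))]
231 [(np.int64(-138), np.int64(34), np.int64(0)), (np.int64(-146), np.int64(-11), np.int64(0)), (np.int64(-147), np.int64(-20), np.int64(-1)), (np.int64(-154), np.int64(-52), np.int64(1))]
```

Run:
```python
from h import *
show()
env.movel(w(-.215,0,.06),rate=.25); s=env.sense(); t=cs(s['ee_pos'])
for c in('scene','top'):
    p,d=viewer.read_camera(c); W=cloud(c,d); Q=(W-C0)@np.stack([ex,ey,ez],1)
    m=(abs(Q[...,0]-t[0])<.02)&(abs(Q[...,1])<.03)&(Q[...,2]>.03)&(Q[...,2]<.14); q=Q[m]
    if len(q): print(c,len(q),'tcp',t,'min',np.percentile(q,2,axis=0),'max',np.percentile(q,98,axis=0), np.sort(q[:,2])[:8])
```

```text
t 14.85 tcp [ 0.4464 -0.3542  0.03  ] F [ 0.7  0.1 -0.3] w 0.0004 g 0.0
scene 267 tcp [-0.21473976  0.00048     0.06062288] min [-0.22583665 -0.01159066  0.0982507 ] max [-0.20926417  0.01838929  0.13943863] [0.09753014 0.09762195 0.09774677 0.09780129 0.09812803 0.09815377
 0.09845668 0.09858188]
```

Run:
```python
from h import *
env.movel(w(-.146,0,.05),rate=.25)
env.movel(w(-.146,0,.0),rate=.12); show()
env.movel(w(-.250,0,.0),rate=.1);show()
viewer.read_camera('scene'); say('scene','tray_handle')
x=-.250
while x>-.272:
    x-=.003; env.movel(w(x,0,.0),rate=.06); s=env.sense(); f=np.array(s['wrist_force'])@ex
    print(round(x,3),round(f,1))
    if f>8: break
show(); viewer.read_camera('scene'); say('scene','tray_handle')
```

```text
t 16.31 tcp [ 4.612e-01 -3.726e-01  1.000e-04] F [-0.6 -0.2 -0.3] w 0.0003 g 0.0
t 17.5 tcp [ 3.959e-01 -2.919e-01 -1.000e-04] F [-0.5 -1.1  0.7] w 0.0004 g 0.0
scene tray_handle 0.94 case mm [-267.5    0.7   51. ]
-0.253 0.3
-0.256 0.3
-0.259 -0.3
-0.262 -0.0
-0.265 -0.2
-0.268 5.0
-0.271 11.7
t 19.35 tcp [ 0.3859 -0.2796  0.0007] F [  6.8  -9.6 -10.8] w 0.0002 g 5.6
scene tray_handle 0.6 case mm [-281.2    2.6   52.2]
```

Run:
```python
from h import *
env.movel(w(-.264,0,.0),rate=.1)
env.movel(w(-.264,0,.09),rate=.25)
effector.release()
env.movel(w(-.31,0,.16),rate=.3); show()
q,_=viewer.read_camera('wrist')
p,_=viewer.read_camera('scene')
for n in('grip','pointer','mark','lever_tip','tray_handle'): say('wrist',n);say('scene',n)
cv2.imwrite('pics/b3.png',np.hstack([cv2.resize(p[100:300,230:430],(400,400)),cv2.resize(q[150:400,130:430],(400,333))[:333] if 0 else cv2.resize(q,(400,400))])[:,:,::-1])
```

```text
t 22.02 tcp [ 0.3588 -0.2449  0.1608] F [ 0.4  0.1 -0.2] w 0.0919 g 0.0
wrist grip 0.97 case mm [-135.4    0.6   52.6]
scene grip 0.95 case mm [-135.9    0.9   53. ]
wrist pointer 0.6 case mm [-149.9  -66.7   54.4]
scene pointer 0.94 case mm [-153.1  -72.3   58.1]
wrist mark 0.49 case mm [-198.5  -74.7   43.1]
scene mark 0.51 case mm [-196.6  -77.4   46.2]
wrist lever_tip 0.67 case mm [-148.3  -67.1   53.9]
wrist lever_tip 0.23 case mm [-283.3   -3.8   48.1]
scene lever_tip 0.58 case mm [-133.9   34.7   53.3]
wrist tray_handle 0.56 case mm [-283.9   -4.3   50.8]
wrist tray_handle 0.54 case mm [-127.2   -5.6   -0.5]
scene tray_handle 0.94 case mm [-281.1    5.3   48.7]
scene tray_handle 0.15 case mm [-197.3  -78.7   45. ]
```

View pics/b3.png

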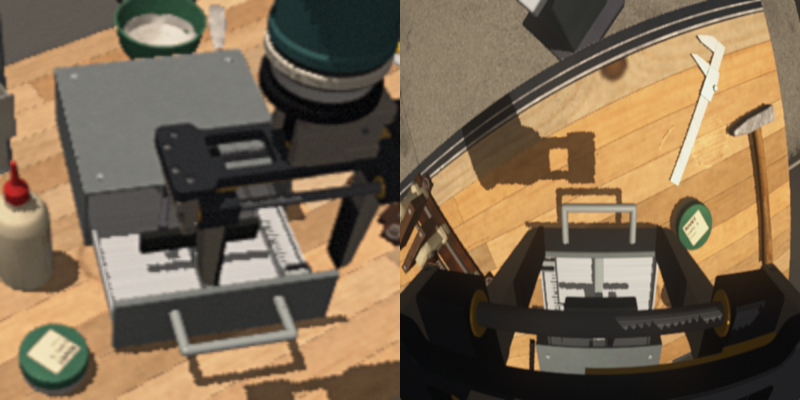

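```bash
cat >> h.py <<'E'
GY=.0008
def look(fn,cams=('scene','wrist','top')):
    for c in cams:
        p,d=snap(c,c+fn)
        for n in('pointer','mark','grip'): say(c,n,1)
E
python3 - <<'E'
from h import *
env.movel(w(-.31,GY,.09),rate=.3)
env.movel(w(-.127,GY,.055),rate=.25)
p,d=viewer.read_camera('scene'); 
for n in ('grip','lever_tip','pointer','mark'): say('scene',n,1)
env.movel(w(-.127,GY,.025),rate=.15); show()
env.movel(w(-.127,GY,-.002),rate=.1); show()
env.movel(w(-.137,GY,-.002),rate=.08); show()
env.movel(w(-.165,GY,-.002),rate=.06); show()
look('4.png')
a,b,c=[cv2.imread(f'pics/{k}4.png') for k in('scene','wrist','top')]
cv2.imwrite('pics/b4.png',np.hstack([cv2.resize(a[100:300,230:430],(400,400),interpolation=2),cv2.resize(b[180:380,180:380],(400,400),interpolation=2)]))
E
```

```text
scene grip 0.68 case mm [-136.     2.2   53.5]
scene lever_tip 0.52 case mm [-134.7   34.1   51.9]
scene pointer 0.92 case mm [-151.7  -72.3   59.6]
scene mark 0.46 case mm [-197.1  -79.    47.5]
t 24.49 tcp [ 0.4733 -0.3864  0.0244] F [0.8 0.1 0.1] w 0.0915 g 0.0
t 24.91 tcp [ 0.4735 -0.3868 -0.0024] F [ 0.1 -0.4  0.2] w 0.0919 g 0.0
t 25.18 tcp [ 0.4679 -0.3795 -0.0014] F [ 1.7 -1.2 -0.7] w 0.0921 g 0.6
t 25.8 tcp [ 0.45   -0.3573 -0.0018] F [ 0.6 -1.8  2.6] w 0.0917 g 1.0
scene pointer 0.77 case mm [-178.2  -69.6   56.1]
scene mark 0.45 case mm [-196.8  -78.    47.5]
scene grip 0.56 case mm [-166.7    2.2   51.8]
wrist pointer 0.87 case mm [-176.6  -68.5   55.3]
wrist mark 0.64 case mm [-198.4  -73.    45.2]
wrist grip 0.72 case mm [-167.3    1.4   49.4]
top grip 0.44 case mm [-0.4 -1.1  1. ]
```

View pics/b4.png

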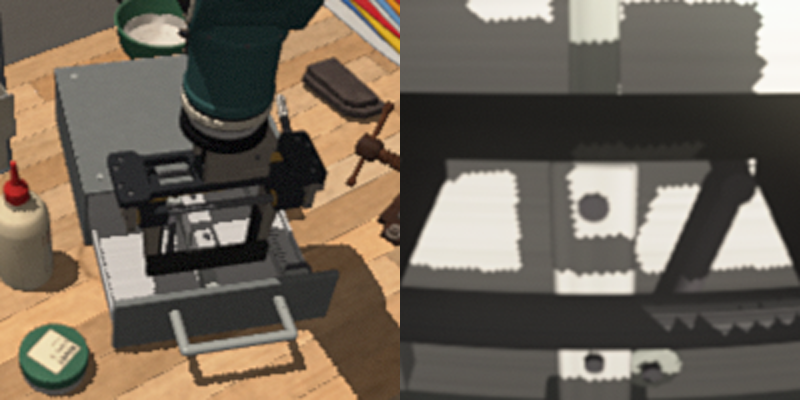

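Run:
```python
from h import *
env.movel(w(-.181,GY,-.002),rate=.05); show(); print(cs(env.sense()['ee_pos']))
look('5.png',('scene','wrist','scene','wrist'))
b=cv2.imread('pics/wrist5.png');a=cv2.imread('pics/scene5.png')
cv2.imwrite('pics/b5.png',np.hstack([cv2.resize(b[190:270,100:200],(500,400),interpolation=2),cv2.resize(a[190:270,300:400][:, 30:90],(300,400),interpolation=2)]))
i=viewer.camera_info('wrist');print({k:np.round(v,4).tolist() for k,v in i.items()})
```

```text
t 26.87 tcp [ 0.4396 -0.3444 -0.002 ] F [ 1.2 -2.2 -0.1] w 0.0918 g 1.3
[-0.18157606  0.00092132 -0.00201839]
scene pointer 0.83 case mm [-196.3  -72.    58.6]
scene mark 0.6 case mm [-197.9  -76.9   47.1]
scene grip 0.77 case mm [-182.8    2.3   54.4]
wrist pointer 0.73 case mm [-195.   -66.6   51.9]
wrist mark 0.78 case mm [-198.9  -74.9   45.6]
wrist grip 0.65 case mm [-181.3    3.1   52.2]
scene pointer 0.62 case mm [-197.8  -73.6   57.6]
scene mark 0.44 case mm [-198.7  -78.2   47.9]
scene grip 0.94 case mm [-183.4    2.    51.6]
wrist pointer 0.79 case mm [-196.2  -70.9   52.9]
wrist mark 0.78 case mm [-193.9  -76.4   43.8]
wrist grip 0.57 case mm [-180.2    3.5   51. ]
{'intrinsics': [[325.1923, 0.0, 279.7717], [0.0, 325.1923, 203.22], [0.0, 0.0, 1.0]], 'T_tool_cam': [[-0.0001, 0.9576, 0.2882, 0.0827], [1.0, 0.0002, -0.0003, -0.0002], [-0.0003, 0.2882, -0.9576, -0.2061], [0.0, 0.0, 0.0, 1.0]]}
```

View pics/b5.png

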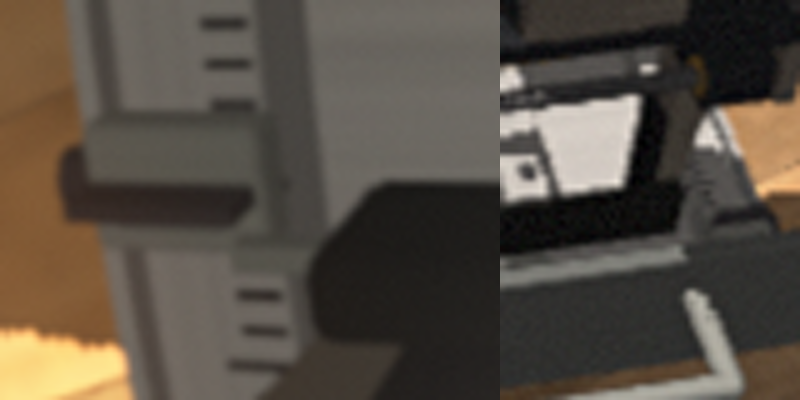

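```bash
cat >> h.py <<'E'
def wray(u,v,z,zoff):
    i=viewer.camera_info('wrist');K=np.array(i['intrinsics']);T=np.array(i['T_tool_cam']);s=env.sense()
    du,dv=u-K[0,2],v-K[1,2]; r=np.hypot(du,dv); th=r/K[0,0]
    D=np.array([np.sin(th)*du/r,-np.sin(th)*dv/r,-np.cos(th)])
    R=np.array(s['tcp_rot']); o=np.array(s['ee_pos'])+[0,0,zoff]+R@T[:3,3]; D=R@T[:3,:3]@D
    return cs(o+D*(z-o[2])/D[2])*1e3
E
python3 - <<'E'
from h import *
b=cv2.imread('pics/wrist5.png').astype(int).sum(2)//3
print('rows 218-262'); 
for u in(125,135,145,148,152,156,160): print(u,b[218:262,u].tolist())
for zo in(0,.035):
  print(zo,'fin top',wray(135,233.5,.046,zo),wray(150,233,.046,zo),'ptr tip',wray(146.5,241.5,.052,zo),wray(146.5,241.5,.056,zo))
  print('rider right/left at z=.036',wray(118,215,.036,zo),wray(153,215,.036,zo),'bar end top',wray(165,258,.065,zo),'TCP-derived pointer x',-196.6)
E
python3 - <<'E'
import cv2
b=cv2.imread('pics/wrist5.png'); cv2.imwrite('pics/c5.png',cv2.resize(b[212:267,110:180],(770,605)[:2],interpolation=0)[:600])
E
```

```text
rows 218-262
125 [84, 85, 85, 85, 84, 85, 84, 79, 63, 46, 37, 40, 41, 43, 45, 45, 54, 69, 83, 86, 83, 79, 77, 77, 79, 81, 85, 87, 92, 92, 96, 99, 101, 101, 103, 104, 105, 105, 104, 104, 103, 107, 119, 135]
135 [84, 84, 85, 83, 83, 84, 83, 81, 68, 47, 37, 37, 38, 39, 42, 43, 49, 64, 77, 84, 84, 84, 92, 100, 101, 103, 101, 103, 102, 102, 103, 103, 103, 103, 103, 103, 104, 104, 104, 104, 105, 106, 105, 105]
145 [83, 83, 83, 83, 83, 83, 83, 81, 68, 49, 39, 37, 37, 37, 39, 42, 46, 61, 77, 82, 83, 82, 87, 95, 98, 98, 100, 101, 101, 102, 102, 102, 102, 101, 101, 100, 100, 101, 101, 100, 101, 101, 100, 95]
148 [82, 83, 83, 84, 82, 82, 82, 80, 69, 52, 38, 33, 34, 35, 45, 61, 74, 81, 78, 72, 68, 74, 79, 80, 80, 81, 88, 98, 99, 87, 60, 61, 85, 98, 101, 101, 96, 81, 82, 95, 102, 103, 100, 89]
152 [62, 64, 63, 64, 65, 65, 66, 68, 70, 71, 73, 73, 73, 74, 77, 79, 79, 79, 75, 68, 66, 72, 79, 81, 80, 80, 87, 95, 100, 89, 58, 51, 80, 99, 101, 101, 93, 67, 55, 82, 100, 102, 100, 92]
156 [65, 66, 64, 64, 64, 63, 61, 58, 54, 54, 58, 60, 60, 59, 59, 59, 59, 60, 61, 62, 65, 71, 78, 80, 81, 81, 84, 91, 96, 
[... 336 characters left out ...]
     ] ptr tip [-196.26285509  -71.23942575   52.        ] [-198.03557136  -69.34589434   56.        ]
rider right/left at z=.036 [-205.71734322  -95.66794203   36.        ] [-205.97071919  -72.16485677   36.        ] bar end top [-193.33523644  -56.28683409   65.        ] TCP-derived pointer x -196.6
0.035 fin top [-183.79857422  -98.66616913   46.        ] [-184.47943277  -87.01165023   46.        ] ptr tip [-180.75158774  -87.80782559   52.        ] [-182.52430401  -85.91429418   56.        ]
rider right/left at z=.036 [-193.65258017 -115.74722066   36.        ] [-193.95873599  -87.34829043   36.        ] bar end top [-175.63644569  -70.64010057   65.        ] TCP-derived pointer x -196.6
```

View pics/c5.png

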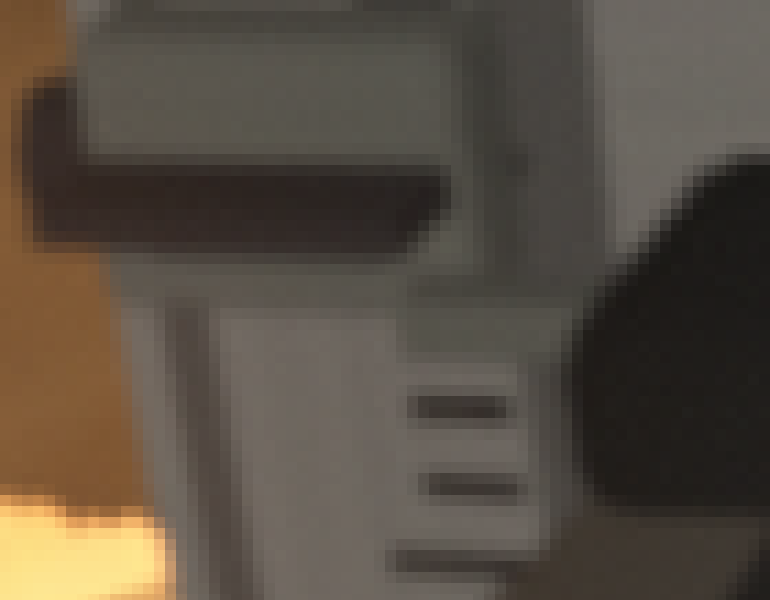

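Run:
```python
from h import *
env.movel(w(-.1824,.003,-.002),rate=.03); show(); print(cs(env.sense()['ee_pos']))
effector.grasp(45); show(); s=env.sense(); print(cs(s['ee_pos']), 'Fcase',np.round(cs(np.array(s['wrist_force'])+C0),1))
look('6.png',('scene','wrist','scene','wrist'))
b=cv2.imread('pics/wrist6.png')
g=b.astype(int).sum(2)//3
for u in(135,148,152): print(u,g[218:262,u].tolist())
cv2.imwrite('pics/b6.png',np.hstack([cv2.resize(b[212:266,110:180],(400,309),interpolation=2),cv2.resize(b[180:335,180:380],(400,309),interpolation=2)]))
```

```text
t 27.92 tcp [ 0.44   -0.3428 -0.0021] F [ 0.  -4.   1.1] w 0.0918 g 1.4
[-0.18260966  0.00221239 -0.00205317]
t 28.87 tcp [ 0.4411 -0.3415 -0.0023] F [ 4.6  1.4 -4.7] w 0.0313 g 46.1
[-0.18288744  0.0038738  -0.00228703] Fcase [ 1.8  4.4 -4.7]
scene pointer 0.64 case mm [-199.4  -71.    57.5]
scene mark 0.56 case mm [-197.5  -73.    56.7]
scene grip 0.96 case mm [-188.1    3.7   53.6]
wrist pointer 0.62 case mm [-197.6  -67.7   52.4]
wrist mark 0.64 case mm [-198.   -73.7   45.9]
wrist grip 0.58 case mm [-182.8    4.1   50.5]
scene pointer 0.8 case mm [-196.9  -71.9   59.2]
scene mark 0.47 case mm [-200.9  -76.5   47.3]
scene grip 0.85 case mm [-183.5    0.5   54.8]
wrist pointer 0.63 case mm [-196.6  -68.4   56.4]
wrist mark 0.61 case mm [-197.3  -75.2   44.2]
wrist grip 0.93 case mm [-181.6    3.    54.2]
135 [76, 82, 85, 87, 89, 87, 87, 86, 86, 87, 86, 76, 56, 43, 39, 41, 41, 44, 46, 49, 62, 79, 88, 88, 89, 98, 104, 108, 108, 108, 108, 108, 108, 107, 107, 107, 108, 107, 108, 107, 108, 107, 107, 108]
148 [65, 62, 63, 62, 63, 65, 64, 65, 66, 67, 68, 70, 70, 72, 74, 76, 76, 76, 75, 72, 72, 78, 84, 86, 85, 79, 67, 73, 96, 105, 105, 103, 85, 61, 60, 88, 103, 107, 106, 94, 64, 66, 96, 106]
152 [71, 71, 70, 69, 70, 69, 70, 68, 68, 65, 60, 57, 59, 62, 64, 65, 64, 64, 64, 65, 70, 77, 84, 85, 85, 84, 83, 89, 95, 99, 99, 100, 96, 89, 86, 95, 103, 106, 106, 96, 72, 68, 94, 106]
```

View pics/b6.png

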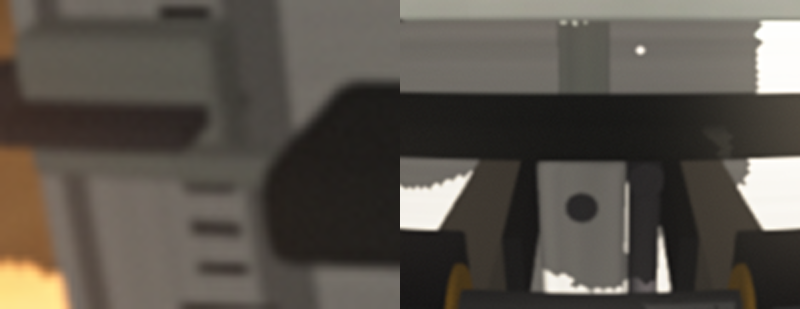

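Run:
```python
from h import *
s=env.sense(); print(np.round(s['tcp_rot'],4)); show(s)
print('fin',wray(135,236.4,.046,0),wray(144,236.4,.046,0))
for z in(.0535,.0555,.0575): print('ptr',z,wray(144,241.8,z,0))
print('bar back top edge rows', cv2.imread('pics/wrist6.png').astype(int).sum(2)[245:266,166:172:3].T//3)
P=[];M=[]
for k in range(6):
    for c in('scene','wrist'):
        viewer.read_camera(c)
        for n,L in(('pointer',P),('mark',M)):
            r=tip_of(c,n)
            L.append(cs(r[0]['at'])*1e3 if r else [np.nan]*3)
P,M=np.array(P),np.array(M)
for i in(0,1): print(('scene','wrist')[i],np.round(P[i::2,0],1),np.round(M[i::2,0],1),np.nanmedian(P[i::2],0),np.nanmedian(M[i::2],0))
show()
```

```text
[[-6.303e-01  7.763e-01  2.000e-04]
 [ 7.763e-01  6.303e-01  1.200e-03]
 [ 8.000e-04  9.000e-04 -1.000e+00]]
t 29.67 tcp [ 0.4411 -0.3416 -0.0023] F [ 5.5  0.6 -3.7] w 0.031 g 46.1
fin [-198.47825317  -77.85498672   46.        ] [-198.65281261  -72.09816206   46.        ]
ptr 0.0535 [-198.67496445  -69.00507075   53.5       ]
ptr 0.0555 [-199.56184381  -68.04067903   55.5       ]
ptr 0.0575 [-200.44872316  -67.07628731   57.5       ]
bar back top edge rows [[ 32  32  31  32  33  33  33  33  33  33  32  32  43  71  97 107 106 103
  102 100  99]
 [ 31  32  33  32  32  31  33  32  32  32  32  31  38  67  98 108 109 107
  106 105 105]]
scene [-198.5 -199.2 -244.1 -199.7 -198.2 -198.6] [-195.6 -197.8 -197.5 -197.5 -196.2 -197.3] [-198.89260819  -71.51850966   55.85      ] [-197.36914395  -78.16239455   47.35      ]
wrist [-196.7 -195.9 -198.8 -198.1 -197.8 -194.8] [-197.5 -200.7 -198.1 -197.  -197.6 -198.8] [-197.2494644   -69.30302804   55.25      ] [-197.84480215  -74.6290679    45.9       ]
t 31.47 tcp [ 0.4411 -0.3416 -0.0023] F [ 5.6  0.6 -3.9] w 0.0308 g 46.1
```

Run:
```python
from h import *
print(workorder.finish_job());
```

```text
the job is handed in; nothing more can be done
None
```

The job is handed in. The tray is out to its stop, the pointer reads within about 1 mm of the fin by camera, and the lever is closed and gripped with the leg at 46 N. My first tray pull passed over the handle because the fingertips sit about 35 mm higher than the reported tool point. I corrected for that, and the arm clock read about 31 s at the last check.

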